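# Crank up the display stand and put the crank away

## Robot

A 7-joint arm with a two-finger parallel gripper is mounted at the origin on a cart in front of the work surface, level with it; the furniture and walls round the work are solid. World frame = base frame: x ahead of the robot, y to its left, z up, the work surface at z = 0. Lengths are in m, angles in degrees, forces in N, time in s.
With the tool pointing down it reaches from about 0.425 to 0.875 m from the base axis. Payload 4.7 kg.
Tool frame: the origin (TCP) lies at the very end of the fingers, on their centre line; the grasp point (between the pads) lies 19 mm behind it; z points along the fingers, y is the line along which they close (so a half turn about z gives the same grasp; the last joint's range is limited). The gripper opens to 87 mm and grips with 3 to 60 N. Pads are 19 mm wide; open, the fingers measure 117 mm over their backs; the gripper's body (75 mm by 190 mm) begins 51 mm behind the grasp point.
Start: joints at [-69.379, 18.392, -4.016, 83.108, 1.295, 78.541, -3.26], TCP at [0.22, 0.612, 0.223] pointing down, gripper open.
Joint ranges: [-163.93, 163.93], [-17.29, 119.83], [-79.2, 71.16], [3.27, 140.29], [-89.18, 269.18], [5.43, 117.66], [-154.24, 154.24]. Speed limits (degrees/s): [147.25, 147.25, 180, 180, 180, 180, 180].

## Interface

Orientations are given as [roll, pitch, yaw] about the fixed x, y, z axes, in that order (R = Rz(yaw) Ry(pitch) Rx(roll)).
In Python, from cell import get_obs, eyes, env gives the robot as it stands.
- The arm moves only by the tool servo_tool, never from a script. Its argument "series" is a list that holds one entry, the list of rows, each a list of 7 numbers: the shift along the tool's x, y, z in units of 300 mm (1.0 is 300 mm), then the turn, a rotation vector about the tool's x, y, z in units of pi rad (1.0 is pi rad), then the opening, from 0 (shut) to 1 (fully open). In form: [[[tx, ty, tz, wx, wy, wz, gripper], ...]]. A call has 1 to 12 rows; each row is the pose to reach, as a shift and turn from the pose commanded when the call began, along the tool's axes at that moment, turning the shorter way round; what a row does not reach only later rows make up. A row lasts 1/12 s, in which the tool goes at most 41.7 mm and 7.16 degrees, less where a joint would pass 70% of its speed; a pose out of reach is approached as far as the arm can. A call with a number of a shift or a turn outside -1 to 1 is refused whole. A call with a gripper value outside its range is refused whole. The fingers move at their own pace and stop on an object; "grip_force" is the grip in N (left out, the last holds). Time passes only in rows, so rows that repeat a pose let the fingers close. It gives the time, the measured TCP pose, the force, the opening and the grip force at its end, in the units of the state.
- get_obs(): the state, without advancing time (a new reading comes with each control period).
- eyes.read_camera(name): name is "scene" or "top" or "wrist"; returns a dict with "frame" (420x560x3 uint8, red, green, blue), "depth" (420x560 float32, m along the optical axis (not along the pixel's ray), 0 where there is no reading), "fx", "fy", "cx", "cy" (pixels), "origin" and "rotation" of the camera in the world; the wrist camera has in their place "mount" (4x4, takes a point from camera to tool coordinates, whose origin is the TCP and whose axes are the flange's). Camera axes: x right, y down, z forward; pixel columns grow to the right and rows downward; lengths in m; the calibration is good to about 2 mm. A picture is of the moment at which its call begins: read the wrist's pose just before it.
- env.sign_off(): hands the job in; it is judged then, once.
The state is a dict: "time_s": time; "qpos": joint angles; "joint_velocities": joint speeds; "effort": joint torques, N m; "tool_pos": TCP position; "tool_rot": TCP orientation; "force": force on the tool from outside, world axes, zero at the start; "wrist_torque": the same for the moment, N m; "grip_width": finger opening in m; "grasp_force": force on a finger pad.
Only numpy, scipy, OpenCV 4.12 (cv2) and the standard library are available. Lean on these libraries where they do the work, as an engineer would, in place of code of your own. Each camera call takes 0.05 s, during which the arm holds its last target. There are 200 camera calls.

## Task

Take the loose crank from the cork mat, fit it fully home on the square shaft of the white display stand and wind clockwise (seen from above) until the platform with the gift box is all the way up against its stop; then lift the crank off and stand it upright on the cork mat again. The square may stand at any angle, so feel for it gently and do not force the crank down or against the stop. Touch the stand only with the crank and leave everything else alone.

Things in the scene. Friction and masses are not known exactly. Their poses are not given: they have to be found in the camera images.
- crank: Loose crank, about 0.26 kg, standing upright by itself on the mat. Origin: centre of the hub's underside, at the socket's mouth; z up, x along the arm to the knob. Hub: dark steel block 42 x 42 mm, 26 high, with a square socket open below, 18 mm wide, 22 deep, its mouth flared to 24 mm over the first 3 mm, sides along x and y. Steel arm: 16 mm wide, 26 to 34 mm above the origin, from the hub along +x.
- hub_grip (a point): On the crank's hub axis, 46 mm above its origin: middle of the square grip column, 26 x 26 mm with sides along the crank's x and y, that stands on the hub from 26 to 59 mm above the origin.
- knob_foot (a point): Foot of the crank's wooden knob, on the knob's axis: 70 mm along x and 36 mm above the crank's origin. The knob is an upright round grip, 20 mm in diameter, that rises 40 mm above this point and spins freely, so it can be held while winding without turning the hand.
- stand: White crank-up display stand, fixed to the counter. Origin on the counter under the shaft's axis; z up, x towards its platform. Body 270 x 100 mm (x from -45 to +225 mm), top 40 mm above the counter. At one end a round dark boss, 52 mm wide, top at 52 mm; out of it rises a vertical square shaft, 16 mm wide, top at 72 mm.
- shaft_foot (a point): On the shaft's axis at the top of the boss, 52 mm above the counter: the crank's origin comes here when fully home. Its axes are the stand's: the square's own angle about the vertical differs each time and is not measured (it looks alike every 90 degrees). Friction of about 0.15 N m holds the shaft while an unseated crank is turned lightly on its top.
- platform (a joint): Lift of the platform in m: 0 lowest, 0.045 at its hard upper stop. Winding the shaft clockwise (from above) lifts it 30 mm a turn; it stays where it is left. Platform 100 x 110 mm, centred 170 mm along the stand's x, underside 55 mm above the counter at lift 0, with a blue gift box 64 mm high fixed on it.
- mat: Cork mat 180 x 120 mm (x, y), 4 mm thick, fixed on the counter; origin at the centre of its underside. The crank's place.
- hat_box: Fixed obstacle between mat and stand: large purple round hat box leaning on its edge, about 220 mm high, all within 120 mm of its origin, which lies on the counter under it; carry things over it.
- gift_hamper: Fixed obstacle: round wicker basket 150 mm wide with tall sweet cones that rise about 250 mm and lean out to about 120 mm from its origin, which lies on the counter at its centre.
- honey_jar: Bystander: honey jar with golden lid, 54 mm wide, 75 mm high, origin at the centre of its underside; leave alone.
- red_reel: Bystander: reel of red ribbon lying flat, 78 x 88 x 26 mm, origin at its underside; leave alone.
- tape: Bystander: roll of clear tape lying flat, 93 mm wide, 48 mm high, origin at the centre of its underside; leave alone.
- jam_jar_3: Bystander: brown jar with white lid, 62 mm wide, 82 mm high, origin at the centre of its underside; leave alone.
Mind the look-alikes: they are no part of the job. What is shaped like the crank but blue is not meant.

How it is judged:
By the outcome, as a careful person would: the job done as asked, in the order asked, and still so for the second after the job is handed in, with the robot touching nothing.
It also fails if it takes over 72 s, if anything falls off the work surface, if the arm or the gripper's body presses on something with over 40 N, if the wrist force passes 120 N, or if a joint passes its speed limit or range.

## Working session

There is one attempt and no reset: what is moved stays moved. The work goes in short steps, Python scripts to look and compute and a tool call to move; the robot and the scene stay as the last step left them, time stands still between calls to the robot, and variables do not carry over. Pictures are saved under pics/ and viewed, at most 10 in all, crops included, and the job is handed in when it is done.

Besides the shell and the picture viewer there is one more tool, called after "Call:" by a JSON object that holds its "method" and its "body", one argument or row to a line. servo_tool: Moves the arm, as the interface text tells. Shifts and turns lie within -1 to 1; 1 stands for 300 mm of shift or pi rad of turn. Its arguments: {"type":"object","properties":{"series":{"type":"array"},"grip_force":{"type":"number"}},"required":["series"]}

```bash
mkdir -p pics; cat > h.py <<'E'
import numpy as np, cv2, sys
from scipy.spatial.transform import Rotation as R
from cell import get_obs, eyes, env
def cam(n):
    o=get_obs(); d=eyes.read_camera(n)
    if 'mount' in d:
        M=np.array(d['mount']); Rt=R.from_euler('xyz',o['tool_rot'],degrees=True).as_matrix()
        d['rotation']=Rt@M[:3,:3]; d['origin']=np.array(o['tool_pos'])+Rt@M[:3,3]
    return d
def save(n,d): cv2.imwrite(f'pics/{n}.png',d['frame'][...,::-1]); np.savez(f'pics/{n}.npz',**d)
def load(n): return np.load(f'pics/{n}.npz')
def world(d,u,v,r=1,z=None):
    ray=np.array([(u-d['cx'])/d['fx'],(v-d['cy'])/d['fy'],1.])
    Rm=np.array(d['rotation']); o=np.array(d['origin'])
    if z is not None:
        w=Rm@ray; return o+w*(z-o[2])/w[2]
    p=d['depth'][int(v)-r:int(v)+r+1,int(u)-r:int(u)+r+1]; p=p[p>0]
    return o+Rm@(ray*np.median(p))
def cloud(d):
    H,W=d['depth'].shape; v,u=np.mgrid[:H,:W]; z=d['depth']
    P=np.stack([(u-d['cx'])/d['fx']*z,(v-d['cy'])/d['fy']*z,z],-1)@np.array(d['rotation']).T+np.array(d['origin'])
    P[z==0]=np.nan; return P
E
python3 - <<'E'
from h import *
for n in ('scene','top'):
    d=cam(n); save(n,d); print(n,d['origin'],d['fx'])
o=get_obs();print(o)
E
```

```text
scene [-0.54063617 -0.80237935  0.98410808] 444.0809989472133
top [ 0.39483028 -0.12024713  1.24228437] 381.0272176367079
{'time_s': 0.1, 'qpos': array([-69.37786495,  18.43458138,  -4.01528458,  83.16653291,
         1.2962205 ,  78.54092408,  -3.26084223]), 'joint_velocities': array([-0.03870158, -0.11358845, -0.03406053, -0.2445702 , -0.05390707,
        0.06567726, -0.05957296]), 'effort': array([-4.99817088e-04, -4.92573667e+01, -4.05964544e-01, -3.13399243e+01,
       -6.40377402e-02,  3.95851058e-02,  7.33568982e-05]), 'tool_pos': array([0.22022396, 0.61104216, 0.22158556]), 'tool_rot': array([-1.79903258e+02,  6.66972359e-03,  1.60186602e+02]), 'force': array([ 0.31712947, -0.54171236,  0.05574302]), 'wrist_torque': array([-0.04206713,  0.077861  , -0.00699995]), 'grasp_force': 0.0, 'grip_width': 0.08653680151644054}
```

View pics/top.png

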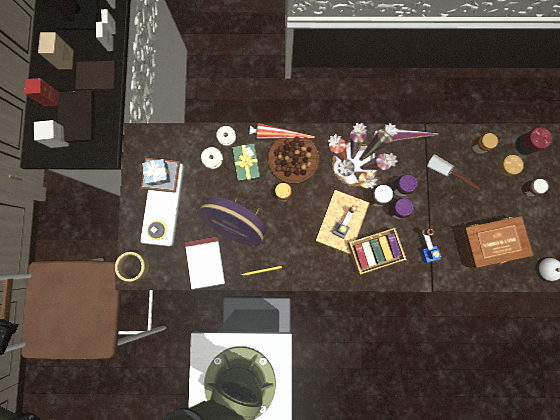

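View pics/scene.png

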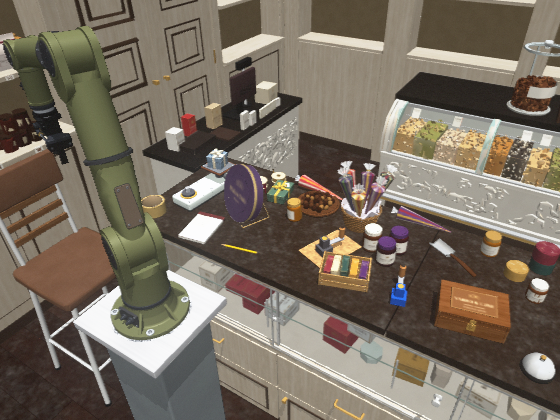

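The top view shows the crank on the mat at about (345,222), the stand at about (160,200) with its boss near (156,229), the hat box near (233,222) and the hamper near (360,160). I'll enlarge the crank and the boss.

```bash
python3 - <<'E'
from h import *
d=load('top'); f=d['frame'][...,::-1]
a=cv2.resize(f[180:260,300:380],(480,480),interpolation=3); b=cv2.resize(f[150:250,120:200],(384,480),interpolation=3)
cv2.imwrite('pics/c1.png',np.hstack([a,b[:, :320]]))
for n,u,v in [('base',240,380),('hub',342,233),('knob',349,208),('boss',156,229),('standfar',160,195),('gift',156,172),('hat',233,222),('hamper',355,165),('mat',325,225)]: print(n,world(d,u,v).round(3))
P=cloud(d); m=(P[...,2]>.1)
for n,(x0,x1,y0,y1) in dict(hat=(195,270,190,250),hamp=(325,440,120,190),all=(120,560,125,290)).items():
    q=P[y0:y1,x0:x1].reshape(-1,3); q=q[q[:,2]>.1]; print(n,np.nanmin(q,0).round(3),np.nanmax(q,0).round(3))
E
```

```text
base [-73.963 -74.478 -73.116]
hub [-140.432 -140.947 -139.584]
knob [-145.748 -146.264 -144.901]
boss [-40.781 -41.296 -39.934]
standfar [-44.459 -44.974 -43.611]
gift [-38.557 -39.072 -37.71 ]
hat [-73.908 -74.423 -73.06 ]
hamper [-151.131 -151.646 -150.284]
mat [-138.151 -138.666 -137.303]Traceback (most recent call last):
  File "<stdin>", line 6, in <module>
  File "h.py", line 21, in cloud
    P=np.stack([(u-d['cx'])/d['fx']*z,(v-d['cy'])/d['fy']*z,z],-1)@np.array(d['rotation']).T+np.array(d['origin'])
      ~~~~~~~~~~~~~~~~~~~~~~~~~~~~~~~~~~~~~~~~~~~~~~~~~~~~~~~~~~~~~~~~~~~~~~~~~~~~~~~~~~~~~~^~~~~~~~~~~~~~~~~~~~~~
ValueError: operands could not be broadcast together with shapes (420,560) (3,)
```

View pics/c1.png

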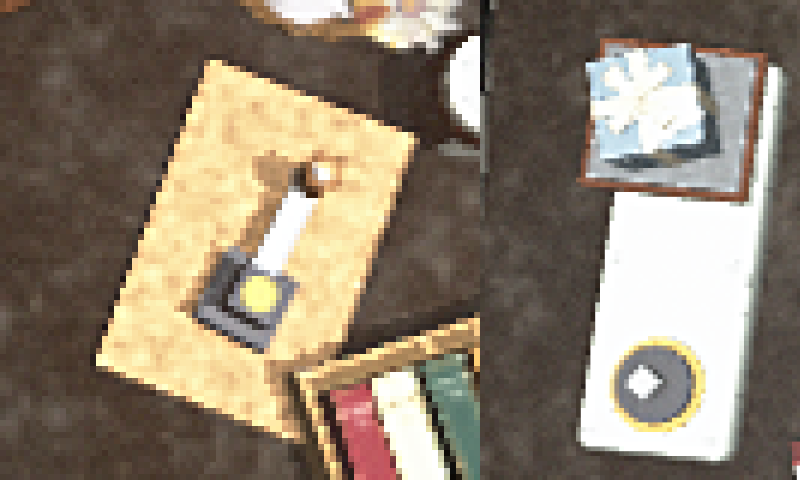

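The crop shows the grip column's top at about px (343.7,228.8), the knob's top at (353.7,208.8) and the shaft's top at (153.9,229.4). The square looks like a diamond, turned about 45° in the image.

```bash
sed -i "s/^def save/def fix(d):\n    d=dict(d); r=np.array(d['rotation'])\n    if r.shape==(3,): d['rotation']=R.from_euler('xyz',r,degrees=True).as_matrix()\n    return d\ndef save/; s/    return d$/    return fix(d) if n else d/; s/def load(n): return np.load(f'pics\/{n}.npz')/def load(n): return fix(np.load(f'pics\/{n}.npz'))/" h.py
python3 - <<'E'
s=open('h.py').read()
i=s.index('def fix'); j=s.index('def save')
s=s[:i]+s[i:j].replace('return fix(d) if n else d','return d')+s[j:]
open('h.py','w').write(s)
E
python3 - <<'E'
from h import *
d=load('top'); print(np.load('pics/top.npz')['rotation'])
for n,u,v in [('boss',160,232),('standfar',160,195),('gift',156,172),('mat',325,225)]: print(n,world(d,u,v).round(3))
g=world(d,343.7,228.8,z=.063);k=world(d,353.7,208.8,z=.080);s=world(d,153.9,229.4,z=.072)
gf=world(d,168,166,z=.06)
print('grip',g,'knob',k,np.linalg.norm((k-g)[:2]),np.degrees(np.arctan2(*(k-g)[1::-1])),'shaft',s)
P=cloud(d)
for n,(x0,x1,y0,y1) in dict(hat=(195,270,190,250),hamp=(325,440,120,190),all=(120,560,125,290)).items():
    q=P[y0:y1,x0:x1].reshape(-1,3); q=q[q[:,2]>.1]; print(n,np.nanmin(q,0).round(3),np.nanmax(q,0).round(3))
q=P[150:250,120:200].reshape(-1,3); q=q[(abs(q[:,2]-.04)<.004)]
print('stand top',cv2.minAreaRect(q[:,:2].astype(np.float32)))
E
```

```text
[-172.77712025    0.32824341  -89.79170783]
boss [0.465 0.252 0.053]
standfar [0.583 0.261 0.041]
gift [0.633 0.239 0.154]
mat [ 0.492 -0.27   0.003]
grip [ 0.47568318 -0.32013807  0.063     ] knob [ 0.53603977 -0.34904738  0.08      ] 0.06692283562144533 -25.593261257444745 shaft [0.47132326 0.26512424 0.072     ]
hat [ 0.427 -0.079  0.1  ] [0.559 0.119 0.225]
hamp [ 0.58  -0.445  0.1  ] [ 0.764 -0.255  0.242]
all [ 0.427 -0.445  0.1  ] [0.76  0.288 0.242]
stand top ((0.5608027577400208, 0.2568186819553375), (0.09900236874818802, 0.2666792869567871), 83.92845153808594)
```

```bash
cat >> h.py <<'E'
def to(x,y,z,yaw,cmd=None):
    o=get_obs(); p=np.array(o['tool_pos']); r0=R.from_euler('xyz',o['tool_rot'],degrees=True)
    s=r0.inv().apply(np.array([x,y,z])-p)/.3
    w=(r0.inv()*R.from_euler('xyz',[180,0,yaw],degrees=True)).as_rotvec()/np.pi
    print('row',s.round(4).tolist(),w.round(4).tolist(),'t',round(o['time_s'],2),'mm',np.linalg.norm(s*300).round(1),'deg',np.degrees(np.linalg.norm(w)*np.pi).round(1))
E
python3 - <<'E'
from h import *
d=eyes.read_camera('wrist'); print(np.array(d['mount']).round(3),d['fx'])
to(.44,.245,.27,119)
E
```

```text
[[-0.    -0.964 -0.267  0.073]
 [ 1.    -0.     0.    -0.   ]
 [-0.    -0.267  0.964 -0.162]
 [ 0.     0.     0.     1.   ]] 350.1063985874075
row [-1.1029, -0.9001, -0.1595] [-0.0004, 0.0002, 0.2288] t 0.15 mm 429.7 deg 41.2
```

Call:
{"method": "servo_tool", "body": {
  "series": [
    [[-1.0,-0.85,-0.05,0,0,0.229,1],[-1.0,-0.85,-0.05,0,0,0.229,1],[-1.0,-0.85,-0.05,0,0,0.229,1],[-1.0,-0.85,-0.05,0,0,0.229,1],[-1.0,-0.85,-0.05,0,0,0.229,1],[-1.0,-0.85,-0.05,0,0,0.229,1],[-1.0,-0.85,-0.05,0,0,0.229,1],[-1.0,-0.85,-0.05,0,0,0.229,1],[-1.0,-0.85,-0.05,0,0,0.229,1],[-1.0,-0.85,-0.05,0,0,0.229,1],[-1.0,-0.85,-0.05,0,0,0.229,1]]
  ]
}}

```text
time_s: 1.07
tool_pos: [0.4193, 0.2642, 0.2379]
tool_rot: [180.0, 0.1, 118.4]
force: [0.6, 0.2, -0.9]
grip_width: 0.0872
grasp_force: 0.0
```

```bash
python3 - <<'E'
from h import *
d=cam('wrist'); save('w1',d)
def pix(p):
    c=np.array(d['rotation']).T@(np.array(p)-d['origin']); return c[0]/c[2]*d['fx']+d['cx'],c[1]/c[2]*d['fy']+d['cy']
u,v=pix([.471,.266,.072]); print(u,v,get_obs()['tool_pos'],get_obs()['tool_rot'])
u0,v0=int(u)-60,int(v)-60; u0=max(0,min(u0,440)); v0=max(0,min(v0,300)); print(u0,v0)
cv2.imwrite('pics/w1c.png',cv2.resize(d['frame'][v0:v0+120,u0:u0+120,::-1],(600,600),interpolation=3))
E
```

```text
326.78152713686154 212.6925256563177 [0.41748504 0.267434   0.23773195] [ 1.79975769e+02 -7.56005026e-03  1.18646554e+02]
266 152
```

View pics/w1c.png

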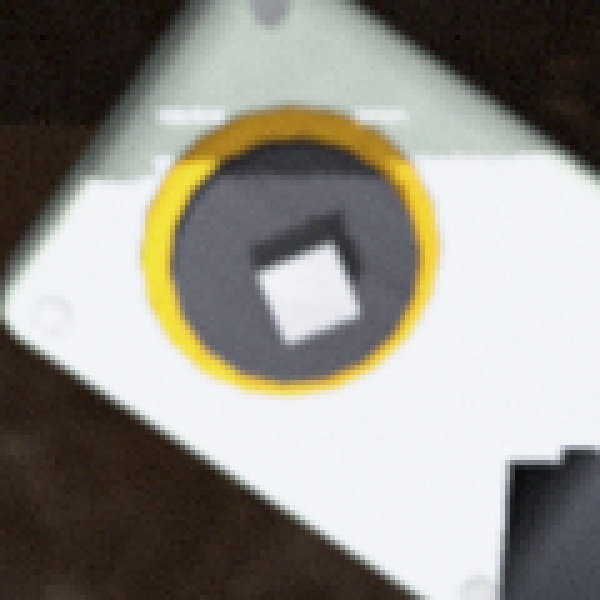

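The crop shows the shaft's square top with corners at (257,276), (334,242), (361,313) and (288,346), on the yellow-rimmed boss. I'll turn these into a position and an angle.

```bash
python3 - <<'E'
from h import *
d=load('w1')
c=np.array([world(d,266+a/5-.4,152+b/5-.4,z=.072)[:2] for a,b in [(257,276),(334,242),(361,313),(288,346)]])
print(c.round(4),'centre',c.mean(0).round(4))
e=np.roll(c,-1,0)-c; print(np.linalg.norm(e,axis=1).round(4),(np.degrees(np.arctan2(e[:,1],e[:,0]))%90).round(1))
to(.45,.26,.29,154)
E
```

```text
[[0.4596 0.2666]
 [0.4693 0.2796]
 [0.4812 0.2698]
 [0.4721 0.2572]] centre [0.4706 0.2683]
[0.0162 0.0155 0.0156 0.0157] [53.3 50.7 54.1 52.9]
row [-0.0737, 0.0833, -0.1742] [0.0001, 0.0, -0.1964] t 1.12 mm 62.0 deg 35.4
```

```bash
python3 - <<'E'
from h import *
to(.45,.03,.30,140)
E
```

```text
row [-0.7465, -0.2842, -0.2078] [0.0001, -0.0, -0.1186] t 1.12 mm 247.6 deg 21.4
```

Call:
{"method": "servo_tool", "body": {
  "series": [
    [[-0.05,-0.02,-0.21,0,0,-0.04,1],[-0.1,-0.04,-0.21,0,0,-0.08,1],[-0.75,-0.285,-0.21,0,0,-0.12,1],[-0.75,-0.285,-0.21,0,0,-0.12,1],[-0.75,-0.285,-0.21,0,0,-0.12,1],[-0.75,-0.285,-0.21,0,0,-0.12,1],[-0.75,-0.285,-0.21,0,0,-0.12,1]]
  ]
}}

```text
time_s: 1.7
tool_pos: [0.4497, 0.0338, 0.3005]
tool_rot: [180.0, -0.0, 140.8]
force: [1.3, -0.0, -0.6]
grip_width: 0.0872
grasp_force: 0.0
```

```bash
python3 - <<'E'
from h import *
print(get_obs()['tool_pos'])
to(.4757,-.12,.30,148)
to(.4757,-.32,.20,154.4)
E
```

```text
[0.44972099 0.03381873 0.30053786]
row [-0.3913, -0.3424, 0.0015] [0.0002, -0.0001, -0.0402] t 1.7 mm 156.0 deg 7.2
row [-0.813, -0.859, 0.3343] [0.0002, -0.0, -0.0757] t 1.7 mm 368.7 deg 13.6
```

Call:
{"method": "servo_tool", "body": {
  "series": [
    [[-0.39,-0.34,0,0,0,-0.04,1],[-0.39,-0.34,0,0,0,-0.04,1],[-0.39,-0.34,0,0,0,-0.04,1],[-0.39,-0.34,0,0,0,-0.076,1],[-0.8,-0.84,0.33,0,0,-0.076,1],[-0.8,-0.84,0.33,0,0,-0.076,1],[-0.8,-0.84,0.33,0,0,-0.076,1],[-0.813,-0.859,0.335,0,0,-0.076,1],[-0.813,-0.859,0.335,0,0,-0.076,1],[-0.813,-0.859,0.335,0,0,-0.076,1],[-0.813,-0.859,0.335,0,0,-0.076,1]]
  ]
}}

```text
time_s: 2.62
tool_pos: [0.4729, -0.3228, 0.1974]
tool_rot: [-179.8, -0.2, 154.0]
force: [-0.1, -0.1, 0.4]
grip_width: 0.0869
grasp_force: 0.0
```

```bash
python3 - <<'E'
from h import *
d=cam('wrist'); save('w2',d); print(get_obs()['tool_pos'],get_obs()['tool_rot'])
c=np.array(d['rotation']).T@(np.array([.4757,-.32,.063])-d['origin']); u,v=c[0]/c[2]*d['fx']+d['cx'],c[1]/c[2]*d['fy']+d['cy']
u0,v0=int(u)-90,int(v)-80; u0=max(0,min(u0,560-200)); v0=max(0,min(v0,420-150)); print(u,v,u0,v0)
cv2.imwrite('pics/w2c.png',cv2.resize(d['frame'][v0:v0+150,u0:u0+200,::-1],(800,600),interpolation=3))
E
```

```text
[ 0.47414471 -0.32048747  0.19838083] [-179.89548699   -0.18117342  154.12348287]
284.2749388055141 200.00007134287694 194 120
```

View pics/w2c.png

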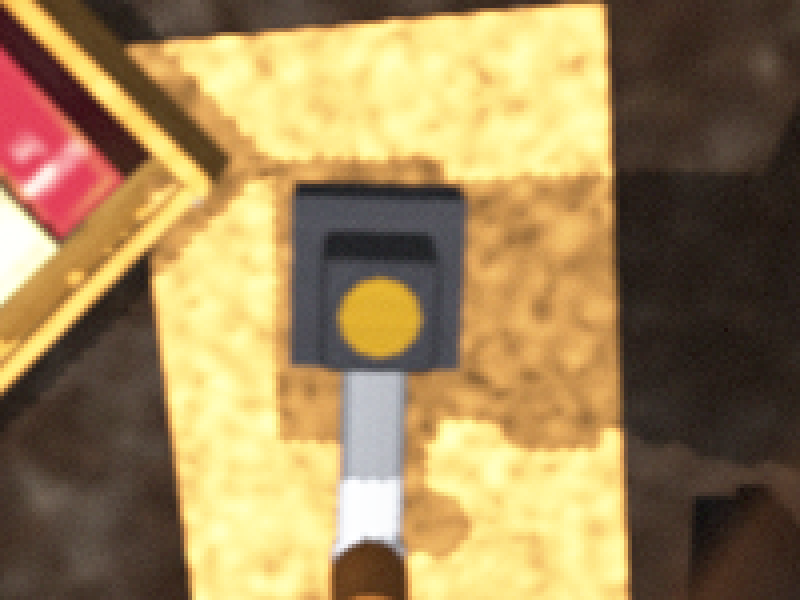

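The crop shows the column's yellow top centred at (380,317), the arm's midline running from (376,374) to (371,545), and the hub's lower edge from (292,366) to (459,368).

```bash
python3 - <<'E'
from h import *
d=load('w2')
f=lambda a,b,z:world(d,194+a/4-.4,120+b/4-.4,z=z)[:2]
c=f(380,317,.063); a=f(376,374,.038);b=f(371,545,.038);l=f(292,366,.03);r=f(459,368,.03)
ang=lambda p,q:np.degrees(np.arctan2(*(q-p)[::-1]))
print(c,ang(a,b),ang(c,b),ang(l,r)-90,np.linalg.norm(r-l))
to(*c,.080,154.8);to(*c,.038,154.8)
E
```

```text
[ 0.47642041 -0.31616301] -27.264370774829935 -27.09748553005557 -26.67319075520051 0.04082324864120818
row [-0.0018, 0.017, 0.3946] [-0.0006, -0.001, -0.0038] t 2.67 mm 118.5 deg 0.7
row [-0.0022, 0.0173, 0.5346] [-0.0006, -0.001, -0.0038] t 2.67 mm 160.5 deg 0.7
```

Call:
{"method": "servo_tool", "body": {
  "series": [
    [[-0.002,0.017,0.12,0,0,0.006,1],[-0.002,0.017,0.24,0,0,0.006,1],[-0.002,0.017,0.34,0,0,0.006,1],[-0.002,0.017,0.41,0,0,0.006,1],[-0.002,0.017,0.47,0,0,0.006,1],[-0.002,0.017,0.51,0,0,0.006,1],[-0.002,0.017,0.528,0,0,0.006,1],[-0.002,0.017,0.528,0,0,0.006,1]]
  ],
  "grip_force": 25
}}

```text
time_s: 3.33
tool_pos: [0.4781, -0.314, 0.041]
tool_rot: [179.9, -0.1, 153.3]
force: [-0.4, -0.2, 0.5]
grip_width: 0.0871
grasp_force: 0.0
```

Call:
{"method": "servo_tool", "body": {
  "series": [
    [[0,0,0,0,0,0,0.2],[0,0,0,0,0,0,0.1],[0,0,0,0,0,0,0.1],[0,0,0,0,0,0,0.1],[0,0,0,0,0,0,0.1],[0,0,0,0,0,0,0.1],[0,0,0,0,0,0,0.1],[0,0,0,0,0,0,0.1]]
  ],
  "grip_force": 25
}}

```text
time_s: 4.0
tool_pos: [0.4775, -0.3159, 0.0417]
tool_rot: [180.0, 0.0, 153.2]
force: [0.0, 0.9, 1.2]
grip_width: 0.0416
grasp_force: 0.0
```

Call:
{"method": "servo_tool", "body": {
  "series": [
    [[0,0,0,0,0,0,0],[0,0,0,0,0,0,0],[0,0,0,0,0,0,0],[0,0,0,0,0,0,0],[0,0,0,0,0,0,0],[0,0,0,0,0,0,0],[0,0,0,0,0,0,0]]
  ],
  "grip_force": 30
}}

```text
time_s: 4.58
tool_pos: [0.4774, -0.316, 0.0416]
tool_rot: [-180.0, 0.0, 153.2]
force: [0.1, -1.3, -1.0]
grip_width: 0.0257
grasp_force: 29.9
```

Call:
{"method": "servo_tool", "body": {
  "series": [
    [[0,0,-0.02,0,0,0,0],[0,0,-0.05,0,0,0,0],[0,0,-0.1,0,0,0,0],[0,0,-0.2,0,0,0,0],[0,0,-0.3,0,0,0,0],[0,0,-0.4,0,0,0,0],[0,0,-0.5,0,0,0,0],[0,0,-0.6,0,0,0,0],[0,0,-0.7,0,0,0,0],[0,0,-0.8,0,0,0,0],[0,0,-0.9,0,0,0,0],[0,0,-0.95,0,0,0,0]]
  ]
}}

```text
time_s: 5.58
tool_pos: [0.4779, -0.3168, 0.3311]
tool_rot: [179.9, 0.3, 153.1]
force: [-0.1, -0.9, -2.1]
grip_width: 0.0254
grasp_force: 29.9
```

```bash
python3 - <<'E'
from h import *
print(get_obs())
d=cam('wrist'); save('w3',d)
to(.4706,.267,.32,143)
to(.4706,.267,.32,-127)
E
```

```text
{'time_s': 5.5833, 'qpos': array([-20.03513307,  10.20314091,  59.05628038,  86.0372918 ,
        -8.85730882,  88.42661387, 101.96602188]), 'joint_velocities': array([  0.50801416,  -0.96659856,   0.88377406, -16.33733595,
         1.26140737,  17.84682309,  -1.13714021]), 'effort': array([-7.33981188e-01, -2.57992637e+01,  4.47081953e+00, -3.12776291e+01,
       -1.47705025e-02,  1.32184695e-01, -2.91016779e-02]), 'tool_pos': array([ 0.47789262, -0.31676021,  0.33110149]), 'tool_rot': array([179.94089278,   0.28234085, 153.14478007]), 'force': array([-0.14549014, -0.94423092, -2.1412763 ]), 'wrist_torque': array([-0.08626046, -0.04461647, -0.08024651]), 'grasp_force': 29.94190301047638, 'grip_width': 0.025449118021043153}
row [0.9039, 1.7256, 0.0371] [0.0005, 0.0024, 0.0564] t 5.63 mm 584.5 deg 10.2
row [0.9039, 1.7256, 0.0371] [-0.0014, 0.0023, -0.4436] t 5.63 mm 584.5 deg 79.8
```

View pics/w3.png

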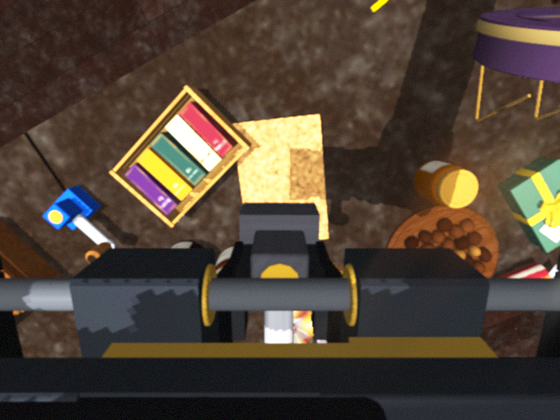

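The wrist view shows the crank held square between the fingers, with its arm pointing under the gripper. The mat at (285,180) is empty.

Call:
{"method": "servo_tool", "body": {
  "series": [
    [[0.04,0.08,0.02,0,0,-0.02,0],[0.45,0.86,0.03,0,0,-0.05,0],[0.45,0.86,0.03,0,0,-0.08,0],[0.45,0.86,0.03,0,0,-0.11,0],[0.45,0.86,0.03,0,0,-0.14,0],[0.45,0.86,0.03,0,0,-0.17,0],[0.45,0.86,0.03,0,0,-0.2,0],[0.45,0.86,0.03,0,0,-0.22,0]]
  ]
}}

```text
time_s: 6.3
tool_pos: [0.4722, -0.0171, 0.3168]
tool_rot: [179.8, -0.0, -166.4]
force: [-0.1, 0.6, -3.1]
grip_width: 0.0259
grasp_force: 29.9
```

```bash
python3 - <<'E'
from h import *
print(get_obs()['tool_pos'],get_obs()['qpos'])
to(.4706,.267,.30,-127)
to(.4706,.267,.20,-127)
E
```

```text
[ 0.47216629 -0.01712302  0.31676814] [-43.85355007  -8.35369367  38.72805835  99.44228687   5.01467884
  87.17594998  97.87289215]
row [-0.2169, 0.9217, 0.0592] [0.0012, 0.0002, -0.2192] t 6.3 mm 284.6 deg 39.5
row [-0.2171, 0.9205, 0.3925] [0.0012, 0.0002, -0.2192] t 6.3 mm 307.2 deg 39.5
```

Call:
{"method": "servo_tool", "body": {
  "series": [
    [[-0.217,0.92,0.03,0,0,-0.03,0],[-0.217,0.92,0.03,0,0,-0.06,0],[-0.217,0.92,0.03,0,0,-0.09,0],[-0.217,0.92,0.05,0,0,-0.12,0],[-0.217,0.92,0.06,0,0,-0.15,0],[-0.217,0.92,0.06,0,0,-0.19,0],[-0.217,0.92,0.06,0,0,-0.219,0],[-0.217,0.92,0.12,0,0,-0.219,0],[-0.217,0.92,0.24,0,0,-0.219,0],[-0.217,0.92,0.34,0,0,-0.219,0],[-0.217,0.92,0.39,0,0,-0.219,0],[-0.217,0.92,0.39,0,0,-0.219,0]]
  ]
}}

```text
time_s: 7.3
tool_pos: [0.4729, 0.2569, 0.1958]
tool_rot: [179.9, -0.5, -127.8]
force: [-0.6, 0.1, -2.5]
grip_width: 0.0259
grasp_force: 29.9
```

```bash
python3 - <<'E'
from h import *
d=cam('wrist'); save('w4',d)
cv2.imwrite('pics/w4c.png',cv2.resize(d['frame'][120:300,180:400,::-1],(733,600),interpolation=3))
o=get_obs();print(o['tool_pos'],o['tool_rot'],o['qpos'],o['force'])
to(.4706,.267,.12,-127)
E
```

```text
[0.47431499 0.25772822 0.1984697 ] [ 179.93295408   -0.28406252 -127.82932494] [-56.61840536   5.96282614  27.15561228 101.48839133  -2.78503695
  73.5088599  113.38638973] [ 0.12293905 -0.27509764 -1.14019526]
row [-0.0181, 0.0284, 0.2615] [0.0004, -0.0016, -0.0046] t 7.35 mm 79.1 deg 0.9
```

View pics/w4c.png

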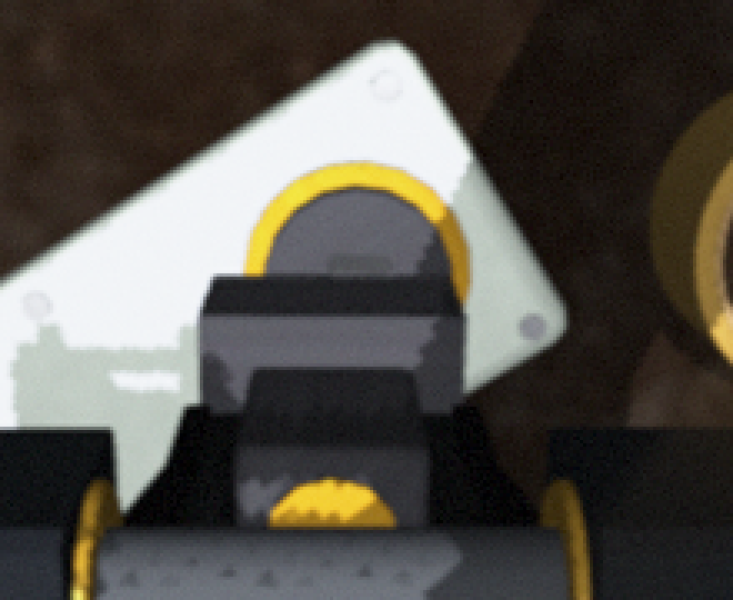

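The crank hangs just off the boss, which is visible at (358,270) in the crop with the hub at (333,350). I'll correct sideways and stop just above the shaft's top.

Call:
{"method": "servo_tool", "body": {
  "series": [
    [[-0.018,0.028,0,0,0,-0.005,0],[-0.018,0.028,0.06,0,0,-0.005,0],[-0.018,0.028,0.12,0,0,-0.005,0],[-0.018,0.028,0.18,0,0,-0.005,0],[-0.018,0.028,0.23,0,0,-0.005,0],[-0.018,0.028,0.26,0,0,-0.005,0],[-0.018,0.028,0.26,0,0,-0.005,0],[-0.018,0.028,0.26,0,0,-0.005,0]]
  ]
}}

```text
time_s: 8.02
tool_pos: [0.4731, 0.269, 0.1238]
tool_rot: [-180.0, 0.1, -126.9]
force: [0.4, 0.8, -2.7]
grip_width: 0.0258
grasp_force: 29.9
```

```bash
python3 - <<'E'
from h import *
o=get_obs();print(o['tool_pos'],o['tool_rot'],o['force'],o['wrist_torque'])
to(.4706,.267,.112,-127)
to(.4706,.267,.102,-127)
E
```

```text
[0.47313899 0.26904234 0.12378597] [-1.79977296e+02  8.57537897e-02 -1.26875897e+02] [ 0.43410312  0.84174639 -2.72832318] [0.02423433 0.12803154 0.00379139]
row [0.0106, 0.0027, 0.0393] [-0.0001, 0.0005, 0.0007] t 8.02 mm 12.2 deg 0.2
row [0.0106, 0.0027, 0.0726] [-0.0001, 0.0005, 0.0007] t 8.02 mm 22.0 deg 0.2
```

Call:
{"method": "servo_tool", "body": {
  "series": [
    [[0.01,0.003,0.0,0,0,0,0],[0.01,0.003,0.015,0,0,0,0],[0.01,0.003,0.03,0,0,0,0],[0.01,0.003,0.036,0,0,0,0],[0.01,0.003,0.042,0,0,0,0],[0.01,0.003,0.048,0,0,0,0],[0.01,0.003,0.052,0,0,0,0],[0.01,0.003,0.056,0,0,0,0],[0.01,0.003,0.056,0,0,0,0]]
  ]
}}

```text
time_s: 8.77
tool_pos: [0.4706, 0.2669, 0.106]
tool_rot: [-180.0, 0.1, -126.9]
force: [1.0, 0.9, -2.8]
grip_width: 0.0255
grasp_force: 29.9
```

Call:
{"method": "servo_tool", "body": {
  "series": [
    [[0,0,0.005,0,0,0,0],[0,0,0.01,0,0,0,0],[0,0,0.015,0,0,0,0],[0,0,0.02,0,0,0,0],[0,0,0.02,0,0,0,0]]
  ]
}}

```text
time_s: 9.18
tool_pos: [0.4705, 0.267, 0.0999]
tool_rot: [-180.0, 0.1, -126.9]
force: [2.6, 3.5, -2.8]
grip_width: 0.0258
grasp_force: 29.9
```

Call:
{"method": "servo_tool", "body": {
  "series": [
    [[-0.002,0,0.005,0,0,0,0],[-0.002,0,0.01,0,0,0,0],[-0.002,0,0.015,0,0,0,0],[-0.002,0,0.02,0,0,0,0],[-0.002,0,0.025,0,0,0,0],[-0.002,0,0.03,0,0,0,0],[-0.002,0,0.03,0,0,0,0]]
  ]
}}

```text
time_s: 9.77
tool_pos: [0.4706, 0.2671, 0.0906]
tool_rot: [-180.0, 0.0, -126.9]
force: [2.8, 3.5, -2.9]
grip_width: 0.0256
grasp_force: 29.9
```

Call:
{"method": "servo_tool", "body": {
  "series": [
    [[-0.002,0,0.003,0,0,0,0],[-0.002,0,0.005,0,0,0,0],[-0.002,0,0.005,0,0,0,0]]
  ]
}}

```text
time_s: 10.02
tool_pos: [0.4707, 0.2672, 0.0896]
tool_rot: [180.0, -0.0, -126.9]
force: [0.7, 1.0, 1.4]
grip_width: 0.0254
grasp_force: 29.9
```

Call:
{"method": "servo_tool", "body": {
  "series": [
    [[0,0,0,0,0,0.02,0],[0,0,0,0,0,0.055,0],[0,0,0,0,0,0.09,0],[0,0,0,0,0,0.13,0],[0,0,0,0,0,0.165,0],[0,0,0,0,0,0.2,0],[0,0,0,0,0,0.235,0],[0,0,0,0,0,0.27,0],[0,0,0,0,0,0.305,0],[0,0,0,0,0,0.34,0],[0,0,0,0,0,0.375,0],[0,0,0,0,0,0.4,0]]
  ]
}}

```text
time_s: 11.02
tool_pos: [0.4715, 0.2675, 0.0896]
tool_rot: [179.9, 0.1, 160.8]
force: [3.1, 2.2, -1.9]
grip_width: 0.0256
grasp_force: 29.9
```

```bash
python3 - <<'E'
from h import *
o=get_obs();print(o['wrist_torque'],o['qpos'])
E
```

```text
[ 0.57885801 -0.71787958  0.26581906] [-63.66765798  12.74120124  35.03702007 108.77839889  -8.30197571
  60.89295309  45.57434091]
```

Turning freely, at about 0.27 N m. I'll carry on.

Call:
{"method": "servo_tool", "body": {
  "series": [
    [[0,0,0,0,0,0.035,0],[0,0,0,0,0,0.07,0],[0,0,0,0,0,0.105,0],[0,0,0,0,0,0.14,0],[0,0,0,0,0,0.175,0],[0,0,0,0,0,0.21,0],[0,0,0,0,0,0.245,0],[0,0,0,0,0,0.28,0],[0,0,0,0,0,0.315,0],[0,0,0,0,0,0.35,0],[0,0,0,0,0,0.385,0],[0,0,0,0,0,0.42,0]]
  ]
}}

```text
time_s: 12.02
tool_pos: [0.4715, 0.2672, 0.0896]
tool_rot: [179.9, -0.0, 85.2]
force: [1.8, 1.7, -1.0]
grip_width: 0.0256
grasp_force: 29.9
```

Call:
{"method": "servo_tool", "body": {
  "series": [
    [[0,0,0,0,0,0.035,0],[0,0,0,0,0,0.07,0],[0,0,0,0,0,0.105,0],[0,0,0,0,0,0.14,0],[0,0,0,0,0,0.175,0],[0,0,0,0,0,0.21,0],[0,0,0,0,0,0.245,0],[0,0,0,0,0,0.28,0],[0,0,0,0,0,0.315,0],[0,0,0,0,0,0.35,0],[0,0,0,0,0,0.37,0],[0,0,0,0,0,0.37,0]]
  ]
}}

```text
time_s: 13.02
tool_pos: [0.4712, 0.2673, 0.0896]
tool_rot: [180.0, -0.0, 18.8]
force: [1.7, 1.4, 0.7]
grip_width: 0.0256
grasp_force: 29.9
```

```bash
python3 - <<'E'
from h import *
o=get_obs();print(o['wrist_torque'],o['qpos'],o['tool_rot'])
E
```

```text
[ 0.22696329 -0.37297604  0.04769573] [-82.31581231  17.62703511  57.7260847  109.2765045  -16.80442815
  62.10706358 -88.99653921] [ 1.79973568e+02 -3.60386582e-02  1.88166260e+01]
```

Call:
{"method": "servo_tool", "body": {
  "series": [
    [[0,0,0,0,0,0,0.6],[0,0,0,0,0,0,0.6],[0,0,0,0,0,0,0.6],[0,0,-0.008,0,0,0,0.6],[0,0,-0.008,0,0,-0.03,0.6],[0,0,-0.008,0,0,-0.07,0.6],[0,0,-0.008,0,0,-0.11,0.6],[0,0,-0.008,0,0,-0.15,0.6],[0,0,-0.008,0,0,-0.19,0.6],[0,0,-0.008,0,0,-0.23,0.6],[0,0,-0.008,0,0,-0.27,0.6],[0,0,-0.008,0,0,-0.3,0.6]]
  ]
}}

```text
time_s: 14.02
tool_pos: [0.4706, 0.2671, 0.0919]
tool_rot: [-180.0, 0.0, 73.2]
force: [0.3, -0.5, -0.2]
grip_width: 0.0522
grasp_force: 0.0
```

Call:
{"method": "servo_tool", "body": {
  "series": [
    [[0,0,0,0,0,-0.035,0.6],[0,0,0,0,0,-0.075,0.6],[0,0,0,0,0,-0.11,0.6],[0,0,0,0,0,-0.15,0.6],[0,0,0,0,0,-0.19,0.6],[0,0,0,0,0,-0.23,0.6],[0,0,0,0,0,-0.27,0.6],[0,0,0,0,0,-0.31,0.6],[0,0,0,0,0,-0.34,0.6],[0,0,0,0,0,-0.38,0.6],[0,0,0,0,0,-0.42,0.6],[0,0,0,0,0,-0.44,0.6]]
  ]
}}

```text
time_s: 15.02
tool_pos: [0.4707, 0.267, 0.0918]
tool_rot: [-180.0, -0.0, 152.4]
force: [0.4, 0.3, -0.5]
grip_width: 0.0523
grasp_force: 0.0
```

```bash
python3 - <<'E'
from h import *
o=get_obs();print(o['qpos'],o['tool_rot'],o['grip_width'],o['force'])
to(.471,.2672,.0896,198.8)
d=cam('top'); save('top2',d); P=cloud(d); print(world(d,168,166,z=.1), np.nanmax(P[155:190,140:185,2]))
E
```

```text
[-64.46718462  12.64934598  35.9491997  108.71704806  -8.42564602
  61.27985966  37.32156334] [-1.79971939e+02 -1.43597784e-02  1.52430576e+02] 0.052289162187052346 [ 0.38555787  0.30853141 -0.52105608]
row [-0.0006, 0.0012, 0.0074] [-0.0001, -0.0001, -0.2576] t 15.02 mm 2.3 deg 46.4
[0.66422814 0.2211739  0.1       ] 0.17586544024008322
```

Call:
{"method": "servo_tool", "body": {
  "series": [
    [[0,0,0,0,0,-0.035,0.6],[0,0,0,0,0,-0.075,0.6],[0,0,0,0,0,-0.11,0.6],[0,0,0,0,0,-0.15,0.6],[0,0,0,0,0,-0.19,0.6],[0,0,0,0,0,-0.23,0.6],[0,0,0.007,0,0,-0.258,0.6],[0,0,0.007,0,0,-0.258,0],[0,0,0.007,0,0,-0.258,0],[0,0,0.007,0,0,-0.258,0],[0,0,0.007,0,0,-0.258,0],[0,0,0.007,0,0,-0.258,0]]
  ],
  "grip_force": 30
}}

```text
time_s: 16.07
tool_pos: [0.4709, 0.2674, 0.0898]
tool_rot: [180.0, 0.0, -161.5]
force: [0.1, 0.5, 0.8]
grip_width: 0.0266
grasp_force: 0.0
```

Call:
{"method": "servo_tool", "body": {
  "series": [
    [[0,0,0,0,0,0,0],[0,0,0,0,0,0,0],[0,0,0,0,0,0,0]]
  ]
}}

```text
time_s: 16.32
tool_pos: [0.4709, 0.2674, 0.0897]
tool_rot: [180.0, 0.0, -161.5]
force: [-0.4, -0.2, 1.0]
grip_width: 0.0257
grasp_force: 29.9
```

Call:
{"method": "servo_tool", "body": {
  "series": [
    [[0,0,0,0,0,0.035,0],[0,0,0,0,0,0.07,0],[0,0,0,0,0,0.105,0],[0,0,0,0,0,0.14,0],[0,0,0,0,0,0.175,0],[0,0,0,0,0,0.21,0],[0,0,0,0,0,0.245,0],[0,0,0,0,0,0.28,0],[0,0,0,0,0,0.315,0],[0,0,0,0,0,0.35,0],[0,0,0,0,0,0.385,0],[0,0,0,0,0,0.42,0]]
  ]
}}

```text
time_s: 17.32
tool_pos: [0.4678, 0.2725, 0.0901]
tool_rot: [-180.0, -0.4, 123.0]
force: [-6.1, 9.8, 3.4]
grip_width: 0.0331
grasp_force: 36.9
```

```bash
python3 - <<'E'
from h import *
o=get_obs();print(o['wrist_torque'],o['qpos'],o['tool_rot'])
d=load('top'); P=cloud(d); print(np.nanmax(P[155:190,140:185,2]))
for n in ('top','top2'):
    d=load(n);P=cloud(d)[150:200,130:200].reshape(-1,3); h=np.histogram(P[:,2],bins=np.arange(.03,.2,.005)); print(n,h[0])
E
```

```text
[2.2182059  1.63684124 1.0701203 ] [-68.05699196  13.31695649  39.70003658 108.86056071 -10.10322054
  61.24592179   8.76562996] [-179.97787799   -0.38828549  122.98150014]
0.157172514314053
top [ 25 172 161   4   0   0   0   0   0   0  23 325 203  13  21  18  12   8
  12  14  21 144 193  35  69  14   0   0   0   0   0   0   0]
top2 [ 41 205 179   7   0   0   0   0   0   0   0   0   0   5 175 363  39  11
  19  17   7   8  18  16  74 255  62  56  36   1   0   0   0]
```

The stop came early: the fingers have twisted on the column and the torque is 1.07 N m. I'll release now and look.

Call:
{"method": "servo_tool", "body": {
  "series": [
    [[0,0,0,0,0,-0.02,0.3],[0,0,0,0,0,-0.04,0.6],[0,0,0,0,0,-0.08,0.6],[0,0,-0.01,0,0,-0.1,0.6],[0,0,-0.01,0,0,-0.1,0.6]]
  ]
}}

```text
time_s: 17.73
tool_pos: [0.471, 0.2677, 0.0931]
tool_rot: [179.9, 0.0, 141.0]
force: [0.2, 0.3, -0.1]
grip_width: 0.049
grasp_force: 0.0
```

```bash
python3 - <<'E'
from h import *
o=get_obs();print(o['wrist_torque'],o['force'],o['qpos'],o['tool_rot'],o['tool_pos'],o['grip_width'])
d=cam('wrist'); save('w5',d); t=cam('top'); save('top3',t)
P=cloud(t)[150:200,130:200].reshape(-1,3); print(np.histogram(P[:,2],bins=np.arange(.03,.22,.005))[0])
for n in ('top','top2','top3'):
    P=cloud(load(n))[150:200,130:200].reshape(-1,3); z=P[:,2]; 
    if n=='top': lo=.08
    elif n=='top2': lo=.098
    else: lo=.105
    print(n,np.median(z[(z>lo)&(z<lo+.018)]))
a=d['frame'][120:320,140:420,::-1]; b=t['frame'][150:250,120:210,::-1]
cv2.imwrite('pics/w5c.png',np.hstack([cv2.resize(a,(448,320)),cv2.resize(b,(288,320))]))
E
```

```text
[-0.03401507 -0.02932652 -0.02179871] [ 0.22648212  0.3319495  -0.07193233] [-65.7899695   12.7551377   37.43186249 108.66792537  -8.81454984
  61.38058512  26.21002559] [1.79948846e+02 8.37088365e-04 1.41015382e+02] [0.47102973 0.26767658 0.09308476] 0.04898151059050013
[ 29 227 173   6   0   0   0   0   0   0   0   0   0   1  42 363 172  16
  19  13  15  11  11  18  20 178 192  23  64  17   0   0   0   0   0   0
   0]
top 0.08923467629982151
top2 0.10616961019922466
top3 0.10915550370805271
```

View pics/w5c.png

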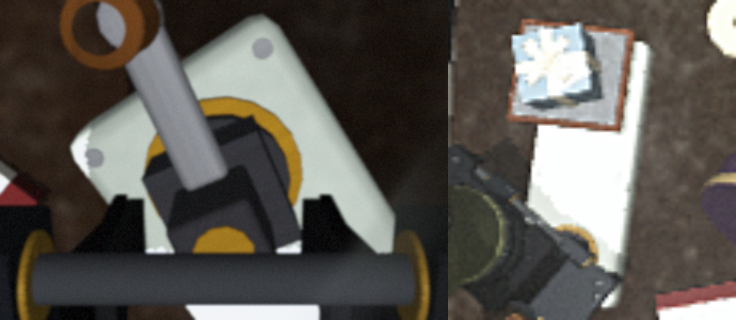

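The left half shows the crank's arm running from (205,183) at the hub to about (130,45) below the knob, so the crank lags the hand by about 27°. The right half shows the platform raised.

```bash
python3 - <<'E'
from h import *
d=load('w5')
f=lambda a,b,z:world(d,140+a/1.6,120+b/1.6,z=z)[:2]
a=f(207,183,.086);b=f(135,50,.086);k=f(95,32,.125)
c=np.array([.471,.2673])
ang=lambda p,q:np.degrees(np.arctan2(*(q-p)[::-1]))
print(a,b,k,ang(a,b),ang(c,b),ang(c,k),np.linalg.norm(k-c))
E
```

```text
[0.45822301 0.27129886] [0.41207655 0.28134   ] [0.40370845 0.28433392] 167.72419099039146 166.5977391333429 165.7947625652216 0.0694140264603321
```

Call:
{"method": "servo_tool", "body": {
  "series": [
    [[0,0,0,0,0,-0.037,0.6],[0,0,0,0,0,-0.075,0.6],[0,0,0,0,0,-0.11,0.6],[0,0,0.011,0,0,-0.147,0.6],[0,0,0.011,0,0,-0.147,0],[0,0,0.011,0,0,-0.147,0],[0,0,0.011,0,0,-0.147,0],[0,0,0.011,0,0,-0.147,0],[0,0,0.011,0,0,-0.147,0],[0,0,0.011,0,0,-0.147,0],[0,0,0.011,0,0,-0.147,0],[0,0,0.011,0,0,-0.147,0]]
  ],
  "grip_force": 30
}}

```text
time_s: 18.83
tool_pos: [0.4709, 0.2677, 0.0895]
tool_rot: [180.0, 0.0, 167.4]
force: [-0.1, 0.5, 0.0]
grip_width: 0.0262
grasp_force: 29.5
```

```bash
python3 - <<'E'
from h import *
o=get_obs();print(o['wrist_torque'],o['force'],o['tool_rot'],o['tool_pos'],o['grip_width'],o['grasp_force'])
E
```

```text
[ 0.18539951 -0.05723485  0.04998499] [-0.07574991  0.5022344   0.0135245 ] [1.79971976e+02 1.40618324e-02 1.67376659e+02] [0.47092068 0.26766097 0.08947657] 0.026172182515454032 29.47723879624391
```

Call:
{"method": "servo_tool", "body": {
  "series": [
    [[0,0,0,0,0,0.004,0],[0,0,0,0,0,0.008,0],[0,0,0,0,0,0.012,0],[0,0,0,0,0,0.012,0]]
  ]
}}

```text
time_s: 19.17
tool_pos: [0.4708, 0.2677, 0.0895]
tool_rot: [180.0, -0.0, 165.2]
force: [0.3, 1.3, 0.7]
grip_width: 0.0262
grasp_force: 29.7
```

```bash
python3 - <<'E'
from h import *
o=get_obs();print(o['wrist_torque'],o['force'],o['tool_rot'],o['tool_pos'],o['grip_width'],o['grasp_force'])
E
```

```text
[0.2932502  0.06254603 0.16725516] [0.34839412 1.27551823 0.69776655] [ 1.79981430e+02 -3.26879459e-03  1.65204305e+02] [0.47076956 0.26766489 0.08947417] 0.02617886493661694 29.653988513164222
```

Call:
{"method": "servo_tool", "body": {
  "series": [
    [[0,0,0,0,0,0.005,0],[0,0,0,0,0,0.01,0],[0,0,0,0,0,0.015,0],[0,0,0,0,0,0.015,0]]
  ]
}}

```text
time_s: 19.5
tool_pos: [0.4707, 0.2677, 0.0895]
tool_rot: [180.0, -0.0, 162.5]
force: [-0.3, 1.9, 2.1]
grip_width: 0.0258
grasp_force: 30.0
```

```bash
python3 - <<'E'
from h import *
o=get_obs();print(o['wrist_torque'],o['force'],o['tool_rot'],o['tool_pos'],o['grip_width'],o['grasp_force'])
E
```

```text
[0.33740129 0.17845814 0.48125353] [-0.29354591  1.94071196  2.05075526] [ 1.79982865e+02 -4.04821585e-03  1.62513608e+02] [0.47071865 0.26771567 0.0894994 ] 0.025770997355044217 29.983083609840833
```

Call:
{"method": "servo_tool", "body": {
  "series": [
    [[0,0,0,0,0,0.004,0],[0,0,0,0,0,0.008,0],[0,0,0,0,0,0.008,0],[0,0,0,0,0,0.008,0]]
  ]
}}

```text
time_s: 19.83
tool_pos: [0.4708, 0.2677, 0.0895]
tool_rot: [180.0, 0.0, 161.1]
force: [-0.9, 2.3, 2.4]
grip_width: 0.0258
grasp_force: 30.1
```

```bash
python3 - <<'E'
from h import *
o=get_obs();print(o['wrist_torque'],o['force'],o['tool_rot'],o['tool_pos'],o['grip_width'],o['grasp_force'])
t=cam('top'); save('top4',t)
for n in ('top3','top4'):
    z=cloud(load(n))[150:200,130:200,2]; print(np.median(z[(z>.1)&(z<.12)]),np.mean(z[(z>.105)&(z<.114)]))
E
```

```text
[0.45448607 0.31426353 0.66839457] [-0.89127777  2.2834978   2.43440433] [1.79972239e+02 9.20154647e-04 1.61113682e+02] [0.47082882 0.26773713 0.08951348] 0.025792870987032313 30.103742617357057
0.10889034172594947 0.10904288538428199
0.1090130587294843 0.10906975319381243
```

The torque rises steadily to 0.67 N m while the platform stays put, so it is at its stop. I'll ease the twist off and lift straight up.

Call:
{"method": "servo_tool", "body": {
  "series": [
    [[0,0,0,0,0,-0.012,0],[0,0,0,0,0,-0.022,0],[0,0,-0.01,0,0,-0.022,0],[0,0,-0.02,0,0,-0.022,0],[0,0,-0.03,0,0,-0.022,0],[0,0,-0.045,0,0,-0.022,0],[0,0,-0.06,0,0,-0.022,0],[0,0,-0.08,0,0,-0.022,0]]
  ]
}}

```text
time_s: 20.55
tool_pos: [0.4706, 0.2657, 0.1137]
tool_rot: [-179.8, -0.0, 165.0]
force: [0.8, -0.0, -1.7]
grip_width: 0.0259
grasp_force: 30.0
```

```bash
python3 - <<'E'
from h import *
o=get_obs();print(o['wrist_torque'],o['qpos'])
to(.47,.22,.33,165)
E
```

```text
[-0.0799184   0.01463664  0.02979958] [-63.49462476  10.92112056  34.60544987 107.47433118  -6.77965797
  63.79574131  48.62869997]
row [-0.0371, -0.1496, -0.7207] [-0.0009, -0.0002, -0.0001] t 20.55 mm 221.1 deg 0.2
```

```bash
python3 - <<'E'
from h import *
d=load('top')
c=np.array([world(d,300+a/6-.4,180+b/6-.4,z=.004)[:2] for a,b in [(207,60),(415,132),(300,440),(97,365)]])
m=c.mean(0); ax=((c[0]-c[3])+(c[1]-c[2]))/2; L=np.linalg.norm(ax); ax/=L; print(c.round(3),m,L,np.degrees(np.arctan2(ax[1],ax[0])))
for n,h in dict(orig=(.4764,-.3162),new=(.487,-.318)).items():
    v=np.array(h)-m; print(n,v@ax, v@np.array([-ax[1],ax[0]]))
to(.47,-.04,.33,160)
E
```

```text
[[ 0.609 -0.301]
 [ 0.569 -0.414]
 [ 0.402 -0.348]
 [ 0.442 -0.239]] [ 0.50540997 -0.32539607] 0.1789455991199775 -20.953621133622626
orig -0.0303801761037044 -0.0017863843399663706
new -0.019837450075841846 0.00032333789327417233
row [-0.2616, -0.9867, -0.7184] [-0.0009, -0.0001, 0.0277] t 20.55 mm 374.5 deg 5.0
```

Call:
{"method": "servo_tool", "body": {
  "series": [
    [[0,0,-0.1,0,0,0,0],[0,0,-0.24,0,0,0,0],[0,0,-0.38,0,0,0,0],[0,0,-0.5,0,0,0,0],[0,0,-0.6,0,0,0,0],[0,0,-0.68,0,0,0,0],[0,0,-0.72,0,0,0,0],[0,0,-0.72,0,0,0,0]]
  ]
}}

```text
time_s: 21.22
tool_pos: [0.4722, 0.2666, 0.3325]
tool_rot: [179.8, 0.2, 164.9]
force: [0.6, -0.2, -3.1]
grip_width: 0.0257
grasp_force: 30.0
```

```bash
python3 - <<'E'
from h import *
to(.47,-.04,.33,160)
t=cam('top'); save('top5',t)
z=cloud(t)[150:200,130:200,2]; print(np.median(z[(z>.1)&(z<.12)]))
E
```

```text
row [-0.2582, -0.9889, 0.0059] [0.0011, 0.0009, 0.0275] t 21.22 mm 306.6 deg 5.0
0.10912989647040439
```

Call:
{"method": "servo_tool", "body": {
  "series": [
    [[-0.258,-0.985,0,0,0,0.01,0],[-0.258,-0.985,0,0,0,0.02,0],[-0.258,-0.985,0,0,0,0.027,0],[-0.258,-0.985,0,0,0,0.027,0],[-0.258,-0.985,0,0,0,0.027,0],[-0.258,-0.985,0,0,0,0.027,0],[-0.258,-0.985,0,0,0,0.027,0],[-0.258,-0.985,0,0,0,0.027,0]]
  ]
}}

```text
time_s: 21.93
tool_pos: [0.4675, -0.0465, 0.3273]
tool_rot: [-179.8, -0.1, 159.6]
force: [0.0, -1.8, -2.4]
grip_width: 0.0255
grasp_force: 30.0
```

```bash
python3 - <<'E'
from h import *
print(get_obs()['qpos'])
to(.492,-.32,.33,157)
E
```

```text
[-54.01194406 -11.62634309  49.10769934  98.80796254   8.8838771
  89.0798422   63.9660798 ]
row [-0.3938, -0.8264, -0.0069] [-0.0011, -0.0007, 0.0146] t 21.93 mm 274.6 deg 2.6
```

Call:
{"method": "servo_tool", "body": {
  "series": [
    [[-0.394,-0.826,0,0,0,0.015,0],[-0.394,-0.826,0,0,0,0.015,0],[-0.394,-0.826,0,0,0,0.015,0],[-0.394,-0.826,0,0,0,0.015,0],[-0.394,-0.826,0,0,0,0.015,0],[-0.394,-0.826,0,0,0,0.015,0],[-0.394,-0.826,0,0,0,0.015,0],[-0.394,-0.826,0.2,0,0,0.015,0],[-0.394,-0.826,0.4,0,0,0.015,0],[-0.394,-0.826,0.5,0,0,0.015,0],[-0.394,-0.826,0.5,0,0,0.015,0]]
  ]
}}

```text
time_s: 22.85
tool_pos: [0.4926, -0.3097, 0.1727]
tool_rot: [180.0, -0.5, 157.4]
force: [-0.4, 0.6, -1.6]
grip_width: 0.0259
grasp_force: 30.0
```

```bash
python3 - <<'E'
from h import *
print(get_obs()['qpos'])
to(.492,-.32,.06,157)
to(.492,-.32,.0425,157)
E
```

```text
[-23.10472892  21.45082402  65.07989117  98.28886995 -20.04256245
  73.83508817 113.69762313]
row [-0.015, -0.0325, 0.3754] [0.0001, -0.003, 0.002] t 22.85 mm 113.1 deg 0.6
row [-0.0156, -0.0325, 0.4337] [0.0001, -0.003, 0.002] t 22.85 mm 130.6 deg 0.6
```

Call:
{"method": "servo_tool", "body": {
  "series": [
    [[-0.006,-0.01,0.08,0,0,0,0],[-0.006,-0.01,0.16,0,0,0,0],[-0.006,-0.01,0.24,0,0,0,0],[-0.006,-0.01,0.31,0,0,0,0],[-0.006,-0.01,0.36,0,0,0,0],[-0.006,-0.01,0.385,0,0,0,0],[-0.006,-0.01,0.4,0,0,0,0],[-0.006,-0.01,0.4,0,0,0,0]]
  ]
}}

```text
time_s: 23.52
tool_pos: [0.4964, -0.3146, 0.0586]
tool_rot: [-180.0, -0.1, 157.5]
force: [0.3, -0.1, -2.4]
grip_width: 0.0257
grasp_force: 30.0
```

```bash
python3 - <<'E'
from h import *
o=get_obs();print(o['tool_pos'],o['tool_rot'],o['force'])
to(.492,-.32,.0418,157)
E
```

```text
[ 0.496447   -0.31461414  0.05857242] [-1.79985699e+02 -8.74753567e-02  1.57469971e+02] [ 0.26139097 -0.0940683  -2.38561744]
row [0.0067, -0.0222, 0.0559] [-0.0001, -0.0005, 0.0026] t 23.52 mm 18.2 deg 0.5
```

Call:
{"method": "servo_tool", "body": {
  "series": [
    [[0.007,-0.02,0.015,0,0,0,0],[0.007,-0.02,0.03,0,0,0,0],[0.007,-0.02,0.04,0,0,0,0],[0.007,-0.02,0.046,0,0,0,0],[0.007,-0.02,0.05,0,0,0,0],[0.007,-0.02,0.053,0,0,0,0],[0.007,-0.02,0.056,0,0,0,0],[0.007,-0.02,0.056,0,0,0,0]]
  ]
}}

```text
time_s: 24.18
tool_pos: [0.493, -0.3194, 0.0425]
tool_rot: [180.0, 0.0, 157.5]
force: [-0.2, 0.7, -2.7]
grip_width: 0.0261
grasp_force: 30.0
```

Call:
{"method": "servo_tool", "body": {
  "series": [
    [[0,0,0.002,0,0,0,0],[0,0,0.004,0,0,0,0],[0,0,0.004,0,0,0,0]]
  ]
}}

```text
time_s: 24.43
tool_pos: [0.4931, -0.3195, 0.0416]
tool_rot: [180.0, 0.0, 157.5]
force: [0.0, 0.2, -2.1]
grip_width: 0.0258
grasp_force: 30.0
```

Call:
{"method": "servo_tool", "body": {
  "series": [
    [[0,0,0.002,0,0,0,0],[0,0,0.003,0,0,0,0],[0,0,0.003,0,0,0,0]]
  ]
}}

```text
time_s: 24.68
tool_pos: [0.4931, -0.3196, 0.0415]
tool_rot: [179.9, 0.0, 157.5]
force: [-2.2, 1.4, 6.8]
grip_width: 0.0254
grasp_force: 30.0
```

Contact with the mat. I'll open wide and withdraw straight up.

Call:
{"method": "servo_tool", "body": {
  "series": [
    [[0,0,0,0,0,0,0.4],[0,0,0,0,0,0,0.7],[0,0,0,0,0,0,0.7],[0,0,0,0,0,0,0.7],[0,0,-0.03,0,0,0,0.7],[0,0,-0.08,0,0,0,0.7],[0,0,-0.16,0,0,0,0.7],[0,0,-0.28,0,0,0,0.7],[0,0,-0.4,0,0,0,0.7],[0,0,-0.52,0,0,0,0.7],[0,0,-0.6,0,0,0,0.7],[0,0,-0.6,0,0,0,0.7]]
  ]
}}

```text
time_s: 25.68
tool_pos: [0.495, -0.3223, 0.2275]
tool_rot: [-180.0, 0.6, 157.4]
force: [0.5, -0.4, -0.1]
grip_width: 0.0605
grasp_force: 0.0
```

```bash
python3 - <<'E'
from h import *
o=get_obs();print(o['tool_pos'],o['grip_width'],o['force'])
d=cam('wrist'); t=cam('top'); save('top6',t)
z=cloud(t)[150:200,130:200,2]; print(np.median(z[(z>.1)&(z<.12)]))
cv2.imwrite('pics/end.png',np.hstack([cv2.resize(d['frame'][60:420,60:500,::-1],(440,360)),cv2.resize(t['frame'][130:250,120:240,::-1],(360,360))]))
E
```

```text
[ 0.4949685  -0.32232863  0.22749888] 0.06050644200351343 [ 0.50491158 -0.42432244 -0.10186237]
0.10908569298565185
```

View pics/end.png

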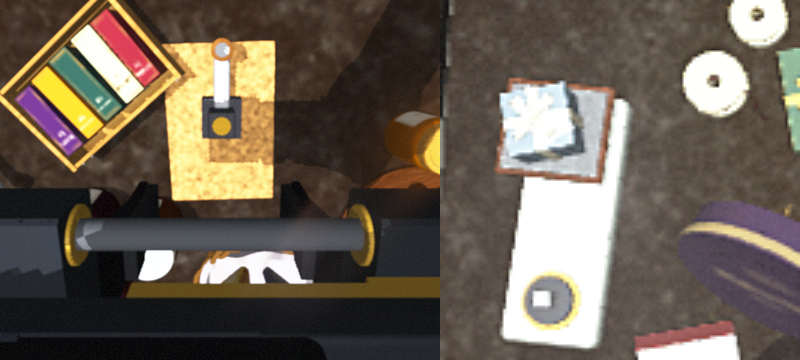

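The crank stands upright on the mat at (222,110). The platform is up and the shaft at (541,298) is bare, so I'll hand in.

```bash
python3 -c "
from cell import env
print(env.sign_off())"
```

```text
the job is handed in; nothing more can be done
None
```

The job is handed in (no verdict came back): the platform is up against its stop and the crank stands upright on the cork mat again, at about 26 s, though I ran into the stop harder than gentle (about 1.1 N m, with the fingers twisting on the grip column) before easing off.

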